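# Tip the file-tag bin into the drawer and ease it back

### The arm

A 6-joint arm with a two-finger parallel gripper is mounted at the origin on the work surface. World frame = base frame: x ahead of the robot, y to its left, z up, the work surface at z = 0. Lengths are in m, angles in degrees, forces in N, time in s.
With the tool pointing down it reaches from about 0.35 to 0.875 m from the base axis. Payload 4.2 kg.
Tool frame: the origin (TCP) lies midway between the tips of the shut fingers; the grasp point (between the pads) lies 19 mm behind it; z points along the fingers, y is the line along which they close (so a half turn about z gives the same grasp; the last joint's range is limited). The gripper opens to 87 mm and grips with 3 to 60 N. Pads are 19 mm wide; open, the fingers measure 117 mm over their backs; the gripper's body (75 mm by 190 mm) begins 51 mm behind the grasp point.
Start: joints at [-58.751, 22.042, 0.453, 0, -68.411, -14.817], TCP at [0.177, -0.599, 0.223] pointing down, gripper open.
Joint ranges: [-179.83, 179.83], [-69.29, 118.12], [-61.27, 80.66], [-181.25, 117.63], [-171.15, -9.14], [-177.46, 177.46]. Speed limits (degrees/s): [159.86, 159.86, 180, 180, 180, 180].

### API

Orientations are given as [roll, pitch, yaw] about the fixed x, y, z axes, in that order (R = Rz(yaw) Ry(pitch) Rx(roll)).
In Python, from workcell import env gives the robot as it stands. The module is installed in compiled form; this text tells all that it offers. Calls block until the motion is done:
- env.goto(position, orientation): joint-space move of the TCP to a pose.
- env.move_straight(position, rotation=None, rate=0.15, force_limit=None): straight line of the TCP; rotation=None keeps the orientation; rate is the mean speed in m/s. With force_limit (N) it stops when the force on the tool has changed by that much, and returns True; else False.
- env.set_joints(angles): joint-space move.
- env.gripper_to(opening, grasp_force=None): opening from 0.0 (shut) to 1.0 (fully open); grasp_force is the grip in N (None keeps the last); returns when the fingers have stopped.
- env.dwell(seconds).
- env.inverse_kinematics(position, orientation): joint angles nearest the present ones, or None.
- env.read_state(): the state.
- env.grab_frame(name): name is "scene" or "top" or "wrist"; returns a dict with "image" (400x640x3 uint8, blue, green, red), "fx", "fy", "cx", "cy" (pixels), "position" and "orientation" of the camera in the world. Camera axes: x right, y up, looking along -z (the intrinsics and any distortion apply to the point x, -y, -z); pixel columns grow to the right and rows downward; lengths in m; the calibration is good to about 2 mm. A picture is of the moment at which its call begins. There is no depth.
A pose or a line that the arm cannot do raises env.Unreachable and nothing moves.
- env.close_job(): hands the job in; it is judged then, once.
Trained networks look in a picture, given as the dict that the camera call returned (one of the last four; its "shot" number tells which), for a name from the list of things; names that differ only in an ending like _2 or _b are one class to them, and where a whole thing is asked for, a point or a joint stands for the part that bears it (a point fixed in the world has none). Each returns a list of dicts, best first, with "score" (0 to 1); they miss things now and then, are a little off and sometimes report something else, mostly with a low value. They report only what shows in the picture. A call takes as long as a camera call.
- env.search_frame(picture, thing): "xyz" ([x, y, z] in m, in world coordinates, good to about 4 mm: the middle of the surface that is visible of it).
- env.trace(picture, thing): "mask" (400x640 bool, what is visible of it).
The state is a dict: "clock": time; "joint_positions": joint angles; "qvel": joint speeds; "joint_torque": joint torques, N m; "position": TCP position; "tool_rot": TCP orientation; "force": force on the tool from outside, world axes, zero at the start; "wrist_torque": the same for the moment, N m; "opening": opening from 0.0 (shut) to 1.0 (fully open); "finger_force": force on a finger pad.
Only numpy, scipy, OpenCV 4.12 (cv2) and the standard library are available. Lean on these libraries where they do the work, as an engineer would, in place of code of your own. Each camera call takes 0.05 s, during which the arm holds its last target. There are 200 camera calls.

### The job

Push the grey tipping bin over past its over-centre detent, so that it tips right forward and drops all four yellow file tags into the half-open drawer. Then ease the empty bin gently back by its red grip, which by then lies under the pen ledge and can only be reached at a slant, until it stands fully upright again, without letting it snap or slam back. Leave the drawer and the things on the desk where they are, and let go of the bin.

Things in the scene. Friction and masses are not known exactly. Their poses are not given: they have to be found in the camera images.
- bin_hinge (a point): Fixed point on the bin's hinge axis at mid width, 90 mm above the desk. x is level and points forward, the way the bin tips; y is the hinge axis; z up. Upright, the bin (grey plastic scoop, 110 mm wide in y, walls 4) reaches from 80 mm behind to 52 mm ahead of this point; its floor starts at this height, its side walls rise 55 mm, its front is a 35 degree ramp
- bin_grip (a point): Centre of the bin's red grip: cylinder 34 mm long along y, 18 in diameter, with flat free ends (held across its ends, fingers closing along y, it can turn between the pads), on an 8 mm stem. Upright, it lies 75 mm behind (-x) and 125 mm above bin_hinge; radius 146 mm. A steel balance weight (20 x 100 x 30 mm) sits on the back wall, its top 40 mm below the grip's centre
- bin (a joint): Tipping angle, rad: 0 upright (stop), grows as the grip goes forward and down, 1.6 fully tipped (stop). The balance weight makes it over-centre: below 0.6 to 0.9 it falls back upright, beyond that over to 1.6; 1 to 5 N at the grip move it. Let go there, it drops fast to the stop: tipping over so is all right, dropping back upright is a slam
- ledge_edge (a point): Middle of the lower robot-side edge of the fixed olive pen ledge: 115 mm forward of bin_hinge, 310 mm above the desk. It reaches 45 mm further forward and 200 to each side, small stock on its ends to 415 mm. The tipped bin's grip is under it: an upright gripper does not fit there; one tilted 26 to 40 degrees, leaning back (-x of bin_hinge), does
- station: The fixed station, origin on the desk straight below bin_hinge, same axes: aluminium cradle cheeks at y = +-66 mm (x -80 to 12 mm, 105 mm high) carrying the bin; a low olive drawer cabinet (x 140 to 375 mm, 250 wide, 72 high); the ledge's two posts, 20 mm square, at x 148, y +-188 mm
- drawer_front (a point): Middle of the foot of the front wall, on the inner floor, of the shallow drawer (olive front, grey inside) with the round brass pull: inside 212 mm (x) by 202 mm, 41 mm deep, wall 4 mm, floor 10 mm above the desk. It slides out of the low cabinet towards the bin and stands part open below the bin's mouth; stiff to move. x points from the front wall into the cabinet, z up
- tag0: Yellow plastic file tag, 26 x 22 x 8 mm, 20 g, starts lying in the bin; origin at the centre of its underside
- tag1: Yellow plastic file tag, 26 x 22 x 8 mm, 20 g, starts lying in the bin; origin at the centre of its underside
- tag2: Yellow plastic file tag, 26 x 22 x 8 mm, 20 g, starts lying in the bin; origin at the centre of its underside
- tag3: Yellow plastic file tag, 26 x 22 x 8 mm, 20 g, starts lying in the bin; origin at the centre of its underside
- stapler: Bystander, to be left alone: tan bakelite stapler, 130 x 34 x 50 mm, lying along its x; origin at the centre of its underside
- staple_tin: Bystander, to be left alone: red tin staple box, 77 x 52 x 32 mm; origin at the centre of its underside
- paperweight: Bystander, to be left alone: black glass paperweight, 72 mm across, 44 mm high; origin at the centre of its underside

How it is judged:
By the outcome, as a careful person would: the job done as asked, in the order asked, and still so for the second after the job is handed in, with the robot touching nothing.
It also fails if it takes over 62 s, if anything falls off the work surface, if the arm or the gripper's body presses on something with over 40 N, if the wrist force passes 120 N, or if a joint passes its speed limit or range.

## Working session

There is one attempt and no reset: what is moved stays moved. The work goes in short steps, each a Python script; the robot and the scene stay as the last script left them, time stands still between calls to the robot, and variables do not carry over. Pictures are saved under pics/ and viewed, at most 10 in all, crops included, and the job is handed in when it is done.

```bash
mkdir -p pics; python3 - <<'E'
from workcell import env
import cv2,numpy as np
for n in ["scene","top"]:
    p=env.grab_frame(n); cv2.imwrite(f"pics/{n}0.png",p["image"]); print(n,p["fx"],np.round(p["position"],3),np.round(p["orientation"],2),[k for k in p])
    for t in ["bin_grip","bin","bin_hinge","ledge_edge","drawer_front","station","tag0","stapler","staple_tin","paperweight"]:
        r=env.search_frame(p,t); print(t,[(np.round(d["xyz"],3).tolist(),round(d["score"],2)) for d in r[:4]])
s=env.read_state();print(s["clock"],s["tool_rot"],s["opening"])
E
```

```text
scene 417.0996053259243 [ 1.171 -0.693  0.89 ] [54.38 -0.32 38.97] ['image', 'fx', 'fy', 'cx', 'cy', 'position', 'orientation', 'shot']
bin_grip [([0.513, -0.042, 0.125], 0.81)]
bin [([0.514, -0.045, 0.13], 0.65)]
bin_hinge [([0.744, -0.023, 0.07], 0.8)]
ledge_edge [([0.739, -0.029, 0.068], 0.98)]
drawer_front [([0.609, -0.01, 0.012], 0.79)]
station [([0.739, -0.026, 0.072], 0.75)]
tag0 [([0.508, -0.257, 0.03], 0.69), ([0.502, 0.006, 0.102], 0.59)]
stapler []
staple_tin [([0.663, -0.262, 0.033], 0.96)]
paperweight [([0.507, -0.253, 0.033], 0.66)]
top 518.2309555442986 [0.355 0.082 1.363] [ 8.75e+00 -5.00e-02 -8.97e+01] ['image', 'fx', 'fy', 'cx', 'cy', 'position', 'orientation', 'shot']
bin_grip [([0.561, -0.015, 0.117], 0.72), ([0.698, 0.015, 0.068], 0.53)]
bin [([0.559, -0.011, 0.119], 0.61)]
bin_hinge [([0.697, 0.016, 0.074], 0.72)]
ledge_edge [([0.696, 0.022, 0.074], 0.83)]
drawer_front [([0.66, 0.017, 0.012], 0.78)]
station [([0.696, 0.015, 0.068], 0.6)]
tag0 [([0.546, -0.033, 0.102], 0.49), ([0.533, 0.012, 0.099], 0.43), ([0.698, 0.014, 0.066], 0.36)]
stapler [([0.474, 0.23, 0.045], 0.87), ([0.652, -0.256, 0.035], 0.6), ([0.695, 0.011, 0.066], 0.54)]
staple_tin [([0.656, -0.257, 0.038], 0.55)]
paperweight [([0.497, -0.239, 0.034], 0.82)]
1.1 [ 1.79997655e+02 -8.34778017e-04 -1.63567962e+02] 0.9965935102554946
```

View pics/scene0.png

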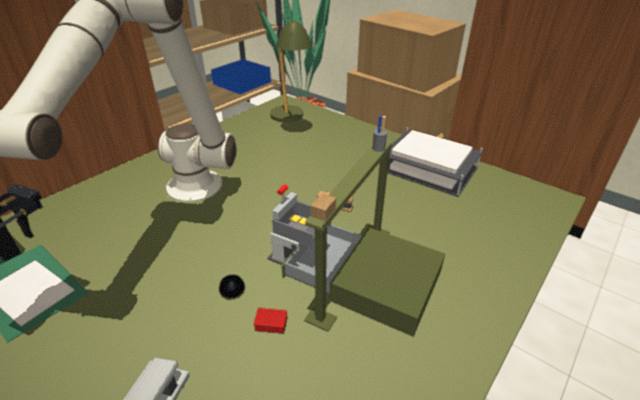

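View pics/top0.png

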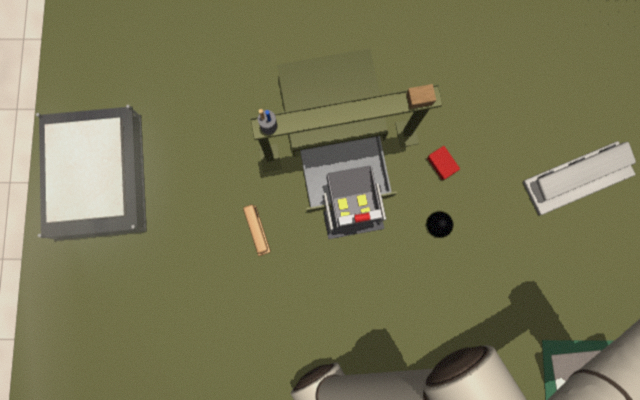

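The views show the bin upright: grip at (363,217) in top and (283,189) in scene, with the ledge running from (255,127) to (438,98) in top, so the station yaw is about +9°. I'll enlarge both views to get sharper points.

```bash
python3 - <<'E'
import cv2,numpy as np
a=cv2.imread("pics/top0.png")[45:245,240:460]; b=cv2.imread("pics/scene0.png")[120:340,250:460]
def up(i,o,f,name):
    j=cv2.convertScaleAbs(cv2.resize(i,None,fx=f,fy=f,interpolation=cv2.INTER_CUBIC),alpha=1.6,beta=20)
    for k in range(0,i.shape[1],20): cv2.line(j,(int(k*f),0),(int(k*f),6),(255,255,255),1); cv2.putText(j,str(o[0]+k),(int(k*f),16),0,.35,(255,255,255),1)
    for k in range(0,i.shape[0],20): cv2.line(j,(0,int(k*f)),(6,int(k*f)),(255,255,255),1); cv2.putText(j,str(o[1]+k),(8,int(k*f)+4),0,.35,(255,255,255),1)
    cv2.imwrite(name,j)
up(a,(240,45),3,"pics/topc.png"); up(b,(250,120),2.7,"pics/scenec.png")
E
```

```text
(no output)
```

View pics/topc.png

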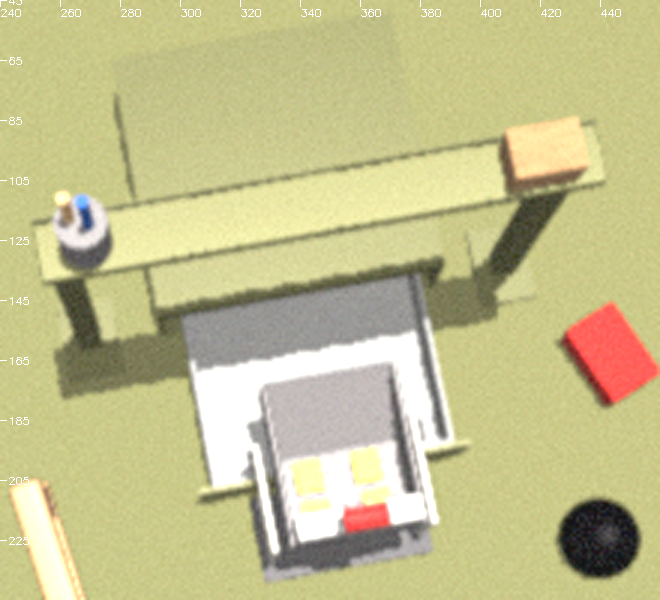

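View pics/scenec.png

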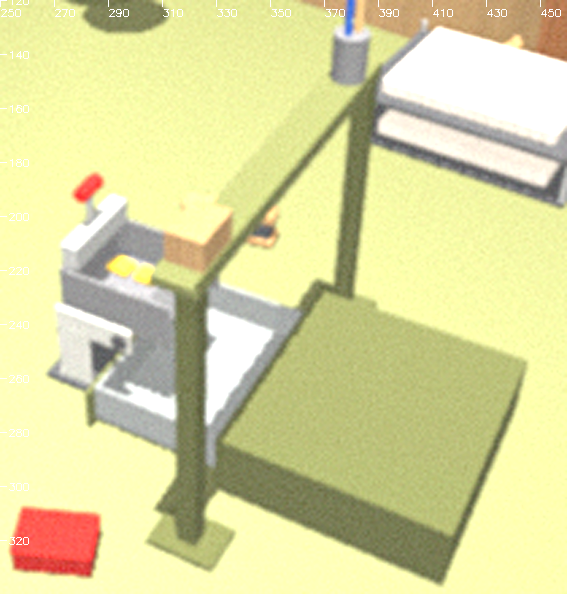

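```bash
cat > h.py <<'E'
from workcell import env
import numpy as np, cv2
from scipy.spatial.transform import Rotation as R
from scipy.optimize import least_squares
def proj(p,X):
    c=R.from_euler("xyz",p["orientation"],degrees=True).inv().apply(np.atleast_2d(X)-p["position"])
    return np.c_[p["cx"]+p["fx"]*c[:,0]/-c[:,2], p["cy"]-p["fy"]*c[:,1]/-c[:,2]]
def st(q,P): # station -> world
    return R.from_euler("z",q[2]).apply(np.atleast_2d(P))+[q[0],q[1],0]
E
python3 - <<'E'
from h import *
S=env.grab_frame("scene");T=env.grab_frame("top")
g=[-.075,0,.215]
ps=np.array([[.375,.125,.072],[.375,-.125,.072],[.14,-.125,.072],[.375,-.125,0],g]); us=np.array([[444.4,254.1],[417.4,318.1],[330.4,283],[413.7,335.9],[283,189.3]])
pt=np.array([[.14,.125,.072],[.375,.125,.072],[.375,-.125,.072],g,[.115,.2,.31],[.115,-.2,.31]]); ut=np.array([[290,134.3],[278.3,65],[372.7,50],[362.3,217.3],[255.7,139.7],[441.7,106.7]])
f=lambda q:np.r_[proj(S,st(q,ps))-us,proj(T,st(q,pt))-ut]
r=least_squares(lambda q:f(q).ravel(),[.55,0,.15],loss="soft_l1"); print(r.x,np.degrees(r.x[2]));print(np.round(f(r.x),1))
gw=lambda G:np.r_[proj(S,G)-us[4:],proj(T,G)-ut[3:4]].ravel()
print(least_squares(gw,[.5,0,.2]).x, st(r.x,g))
# drawer front: left/right upper tips in top view, z~.055
for u in [(306.7,209.3),(396,193)]:
    print(least_squares(lambda a:(proj(T,[a[0],a[1],.055])-u).ravel(),[.5,0]).x)
for n in ["stapler","staple_tin","paperweight"]: print(n,[np.round(d["xyz"],3) for d in env.search_frame(T,n)[:1]])
E
```

```text
[ 0.56216619 -0.00998051  0.1854228 ] 10.623944070648491
[[ 0.9 -0. ]
 [-0.1  1.3]
 [-1.2  0.2]
 [-0.5  2.1]
 [-0.6  0.8]
 [ 2.5 15.7]
 [-1.3 -0.8]
 [-2.2 -1.9]
 [-0.5 -0.1]
 [-1.1  0.4]
 [-0.2  0.5]]
[ 0.4885745  -0.02384391  0.2176146 ] [[ 0.48845181 -0.02380767  0.215     ]]
[0.52645764 0.1015497 ]
[ 0.56970956 -0.12644344]
stapler [array([0.476, 0.229, 0.043])]
staple_tin [array([ 0.654, -0.257,  0.04 ])]
paperweight [array([ 0.495, -0.24 ,  0.034])]
```

The fit residuals are about 1–2 px, apart from one mislabelled corner, and the triangulated grip (z 0.218 against 0.215 expected) agrees. The plan is one grasp across the grip ends at a 31° lean. I'll carry the bin over slowly along the arc, then bring it back the same way.

```bash
cat >> h.py <<'E'
Q=[.5622,-.0100,.1854]; TH=np.radians(31)
def ori(f=1,th=TH):
    z=np.array([np.sin(th),0,-np.cos(th)]);y=np.array([0,f,0.]);M=np.c_[np.cross(y,z),y,z]
    return (R.from_euler("z",Q[2])*R.from_matrix(M))
def tcp(a,back=0,f=1,off=(0,0,0),th=TH):
    b=np.arctan2(.125,-.075)-a; r=np.hypot(.125,.075)
    g=np.array([r*np.cos(b),0,.09+r*np.sin(b)])+off
    return st(Q,g+(.019-back)*np.array([np.sin(th),0,-np.cos(th)]))[0]
def fs():
    s=env.read_state(); return round(s["clock"],2),np.round(R.from_euler("z",-Q[2]).apply(s["force"]),1),round(s["opening"],3),round(float(np.max(s["finger_force"])),1)
E
python3 - <<'E'
from h import *
for f in (1,-1):
    o=ori(f).as_euler("xyz",degrees=True); print(f,o)
    for a,b in [(0,.09),(0,0),(.5,0),(1,0),(1.6,0),(1.6,.12)]:
        q=env.inverse_kinematics(tcp(a,b,f),o); print(a,b,np.round(tcp(a,b,f),3),None if q is None else np.round(q,0))
E
```

```text
1 [-180.           31.         -169.37736248]
0 0.09 [ 0.453 -0.031  0.276] [  20.  -13.  -40.    9.  -32. -106.]
0 0 [ 0.498 -0.022  0.199] [  18.   -2.  -46.   14.  -16. -110.]
0.5 0 [ 0.566 -0.009  0.219] [  17.    4.  -35.    9.  -21. -104.]
1 0 [0.635 0.004 0.204] [  16.   11.  -28.    8.  -20. -102.]
1.6 0 [0.697 0.015 0.145] [  15.   21.  -24.   10.  -14. -104.]
1.6 0.12 [0.636 0.004 0.248] [  16.    9.  -23.    6.  -27. -100.]
-1 [180.         -31.          10.62263752]
0 0.09 [ 0.453 -0.031  0.276] [ 20. -13. -40.   9. -32.  74.]
0 0 [ 0.498 -0.022  0.199] [ 18.  -2. -46.  14. -16.  70.]
0.5 0 [ 0.566 -0.009  0.219] [ 17.   4. -35.   9. -21.  76.]
1 0 [0.635 0.004 0.204] [ 16.  11. -28.   8. -20.  78.]
1.6 0 [0.697 0.015 0.145] [ 15.  21. -24.  10. -14.  76.]
1.6 0.12 [0.636 0.004 0.248] [ 16.   9. -23.   6. -27.  80.]
```

```bash
sed -i 's/radians(31)/radians(29)/' h.py; python3 - <<'E'
from h import *
o=ori(-1).as_euler("xyz",degrees=True)
env.gripper_to(.66)
env.goto(tcp(0,.13,-1),o); print(fs())
for n in("wrist","scene"):
    p=env.grab_frame(n); print(n,[(np.round(d["xyz"],3).tolist(),round(d["score"],2)) for d in env.search_frame(p,"bin_grip")[:2]], proj(p,st(Q,[-.075,0,.215])),proj(p,st(Q,[[-.075,.017,.215],[-.075,-.017,.215]])).round(0).tolist())
    if n=="wrist":cv2.imwrite("pics/w1.png",p["image"])
E
```

```text
(4.38, array([0.1, 0. , 0. ]), 0.659, 0.0)
wrist [([0.559, -0.02, 0.118], 0.95)] [[318.48487291 197.82587096]] [[301.0, 198.0], [336.0, 198.0]]
scene [([0.513, -0.044, 0.123], 0.79)] [[282.45402067 190.09620655]] [[286.0, 187.0], [279.0, 193.0]]
```

View pics/w1.png

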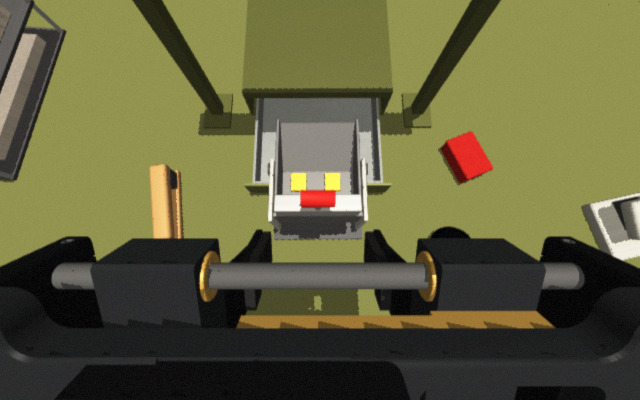

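The wrist view shows the red grip at (318,199), spanning columns 301–336. That matches the prediction and it's centred between the fingers, so I'll grasp it.

```bash
python3 - <<'E'
from h import *
print(env.move_straight(tcp(0,0,-1),rate=.1,force_limit=8),fs())
env.gripper_to(.2,grasp_force=6); print(fs())
E
```

```text
False (6.03, array([-0. , -0.1,  0.4]), 0.659, 0.0)
(6.58, array([ 0.4, -2.8,  1.4]), 0.39, 6.0)
```

```bash
python3 - <<'E'
from h import *
env.gripper_to(.2,grasp_force=15); print(fs())
for a in np.linspace(.15,1.05,7):
    hit=env.move_straight(tcp(a,0,-1),rate=.08,force_limit=15); print(round(a,2),hit,fs())
    if hit: break
p=env.grab_frame("scene");cv2.imwrite("pics/s2.png",cv2.resize(p["image"][120:340,200:460],None,fx=3,fy=2.7))
E
```

```text
(6.8, array([-1. , -4.6,  2.3]), 0.386, 15.0)
0.15 True (7.01, array([-6.5,  4.4,  4.3]), 0.387, 15.0)
```

View pics/s2.png

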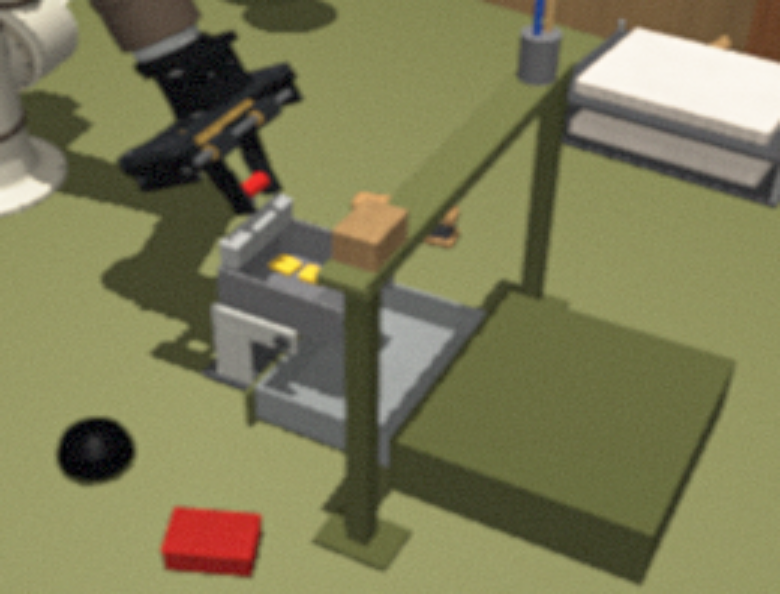

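The grip is held and the bin hasn't moved yet. The stop came from a 10 N sideways jolt at the start of the move, so I'll continue with a looser limit and slower first steps.

```bash
python3 - <<'E'
from h import *
s=env.read_state();print(s["position"]-tcp(0,0,-1))
for a in np.r_[.06,np.linspace(.15,1.05,7)]:
    hit=env.move_straight(tcp(a,0,-1),rate=.05,force_limit=28); print(round(a,2),hit,fs())
    if hit: break
p=env.grab_frame("scene");cv2.imwrite("pics/s3.png",cv2.resize(p["image"][120:340,200:460],None,fx=3,fy=2.7))
E
```

```text
[0.00286075 0.00015635 0.00162289]
0.06 False (7.33, array([-4.6, -0.8,  4. ]), 0.389, 15.0)
0.15 False (7.74, array([-3.8, -3.5,  2.7]), 0.385, 15.0)
0.3 False (8.32, array([-2.3, -4.2, -0.1]), 0.394, 15.0)
0.45 False (8.91, array([-1.6, -5.3, -1.6]), 0.391, 15.0)
0.6 False (9.49, array([-0.4, -5.2, -2.7]), 0.388, 15.0)
0.75 False (10.07, array([-1.3, -3.9, -2.5]), 0.389, 15.0)
0.9 False (10.66, array([-0.6, -3.1, -2.9]), 0.385, 15.0)
1.05 False (11.24, array([-0.4, -1.6, -2.1]), 0.387, 15.0)
```

View pics/s3.png

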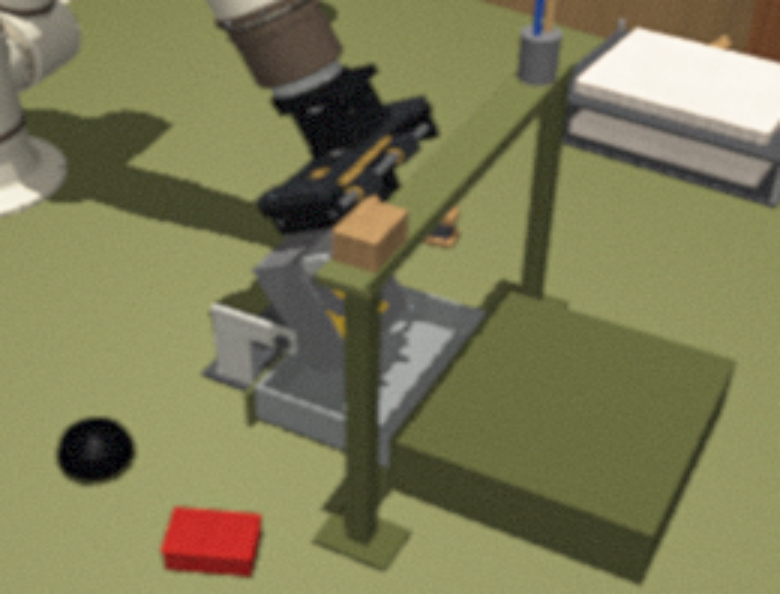

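The bin is tipped about 60° in the grip and the tags are starting to slide. I'll carry it on to the forward stop.

```bash
python3 - <<'E'
from h import *
for a in [1.2,1.35,1.5,1.59]:
    hit=env.move_straight(tcp(a,0,-1),rate=.08,force_limit=20); print(round(a,2),hit,fs())
    if hit: break
env.dwell(1);print(fs())
for n in ("top","scene","wrist"):
    p=env.grab_frame(n)
    print(n,[(np.round((R.from_euler("z",-Q[2]).apply(np.array(d["xyz"])-[Q[0],Q[1],0])),3).tolist(),round(d["score"],2)) for d in env.search_frame(p,"tag0")])
    if n!="top":cv2.imwrite(f"pics/{n}4.png",p["image"])
a=cv2.imread("pics/wrist4.png");b=cv2.resize(cv2.imread("pics/scene4.png")[200:320,260:420],(400,300));b2=cv2.resize(a[0:240],(640,240))
c=np.zeros((560,640,3),np.uint8);c[:240]=b2;c[250:550,:400]=b;cv2.imwrite("pics/c4.png",c)
E
```

```text
1.2 False (11.72, array([-0.3,  0.2, -2.1]), 0.387, 15.0)
1.35 False (12.14, array([ 1.3,  0.1, -0.8]), 0.391, 15.0)
1.5 False (12.57, array([ 0.7,  2.1, -1.9]), 0.389, 15.0)
1.59 False (12.88, array([ 1.6,  3. , -1.4]), 0.389, 15.0)
(13.88, array([ 1.3,  5.5, -1.6]), 0.39, 15.0)
top []
scene [([0.077, 0.024, 0.019], 0.61), ([0.107, 0.026, 0.018], 0.51), ([0.105, -0.022, 0.014], 0.47)]
wrist [([0.088, 0.026, 0.024], 0.63), ([0.088, -0.026, 0.022], 0.62), ([0.099, -0.015, 0.018], 0.48)]
```

View pics/c4.png

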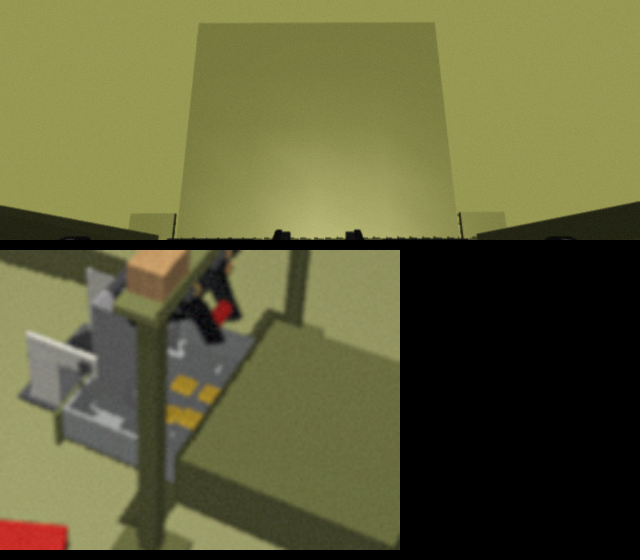

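All four tags lie flat in the drawer. I'll touch the forward stop, then bring the bin back slowly in the grip.

```bash
python3 - <<'E'
from h import *
print(env.move_straight(tcp(1.61,0,-1),rate=.02,force_limit=8),fs())
for a in [1.5,1.35,1.2,1.05,.9,.75,.6,.45,.3,.18,.08,.03]:
    hit=env.move_straight(tcp(a,0,-1),rate=.045 if a>.2 else .03,force_limit=25); print(round(a,2),hit,fs())
    if hit: break
else:
    print(env.move_straight(tcp(0,0,-1,off=(-.002,0,0)),rate=.015,force_limit=10),fs())
p=env.grab_frame("scene");cv2.imwrite("pics/s5.png",cv2.resize(p["image"][120:340,200:460],None,fx=3,fy=2.7))
E
```

```text
True (14.39, array([-1.4, -0.6,  4.4]), 0.391, 15.0)
1.5 False (14.91, array([ 1.8,  1.5, -0.9]), 0.389, 15.0)
1.35 False (15.54, array([ 2.1,  4.5, -0.5]), 0.386, 15.0)
1.2 False (16.18, array([0.9, 4.4, 0.1]), 0.392, 15.0)
1.05 False (16.81, array([ 1.3,  5.5, -0.1]), 0.385, 15.0)
0.9 False (17.44, array([1.1, 4.5, 0.3]), 0.39, 15.0)
0.75 False (18.07, array([0.9, 4. , 1.1]), 0.391, 15.0)
0.6 False (18.71, array([-1.4,  3.1,  2. ]), 0.391, 15.0)
0.45 False (19.34, array([-1.7,  2.1,  1.8]), 0.388, 15.0)
0.3 False (19.98, array([-1.4, -1.1,  0. ]), 0.388, 15.0)
0.18 False (20.71, array([-1.3, -4.7, -1.9]), 0.389, 15.0)
0.08 False (21.34, array([ 0.4, -5.9, -4.1]), 0.388, 15.0)
0.03 False (21.73, array([ 0.2, -6.8, -4.4]), 0.386, 15.0)
True (22.05, array([ 1.9, -2. ,  0.5]), 0.388, 15.0)
```

View pics/s5.png

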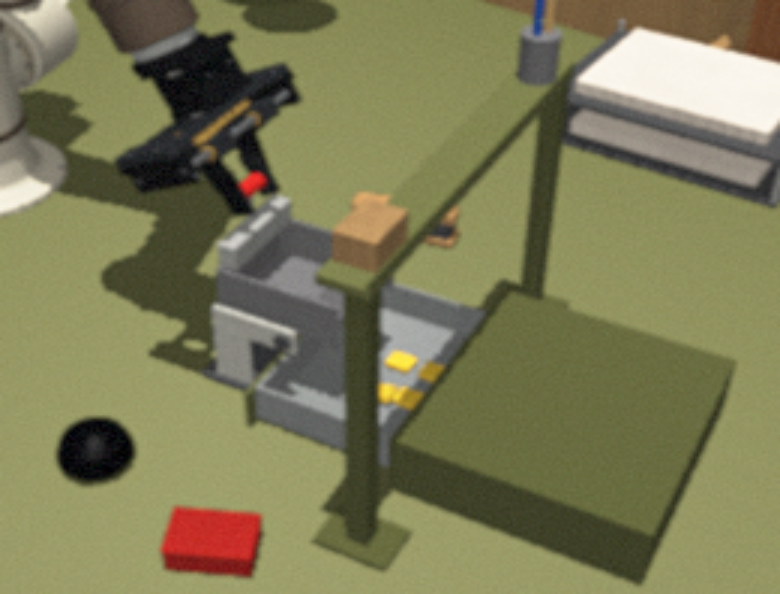

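The bin looks upright and empty, with four tags in the drawer. I'll seat it once more against the stop, release gently and check.

```bash
python3 - <<'E'
from h import *
print((env.read_state()["position"]-tcp(0,0,-1)).round(4))
print(env.move_straight(tcp(0,0,-1,off=(-.003,0,-.001)),rate=.01,force_limit=18),fs())
env.dwell(.3);print(fs(),(env.read_state()["position"]-tcp(0,0,-1)).round(4))
env.gripper_to(.42,grasp_force=3); env.gripper_to(.66);print(fs())
env.dwell(.2); env.move_straight(tcp(0,.14,-1),rate=.12);env.dwell(.3);print(fs())
p=env.grab_frame("scene");im=p["image"].astype(int)
f=lambda i:(lambda m:np.argwhere(m)[:, ::-1].mean(0)+[270,175])(((i[:,:,2]>120)&(i[:,:,1]<70))[175:205,270:300])
print(f(im),f(cv2.imread("pics/scene0.png").astype(int)))
cv2.imwrite("pics/s6.png",cv2.resize(p["image"][120:340,200:460],None,fx=3,fy=2.7))
E
```

```text
[ 0.001  -0.0001  0.0004]
True (22.31, array([ 1. , -2.5,  1.6]), 0.387, 15.0)
(22.61, array([ 2. , -0.9,  2.8]), 0.385, 15.0) [ 0.0006 -0.0002  0.0005]
(23.63, array([-0.5, -0.2, -0.3]), 0.66, 0.0)
(25.45, array([-0.3,  0.9, -0.1]), 0.658, 0.0)
[282.29090909 189.34545455] [282.37037037 189.42592593]
```

View pics/s6.png

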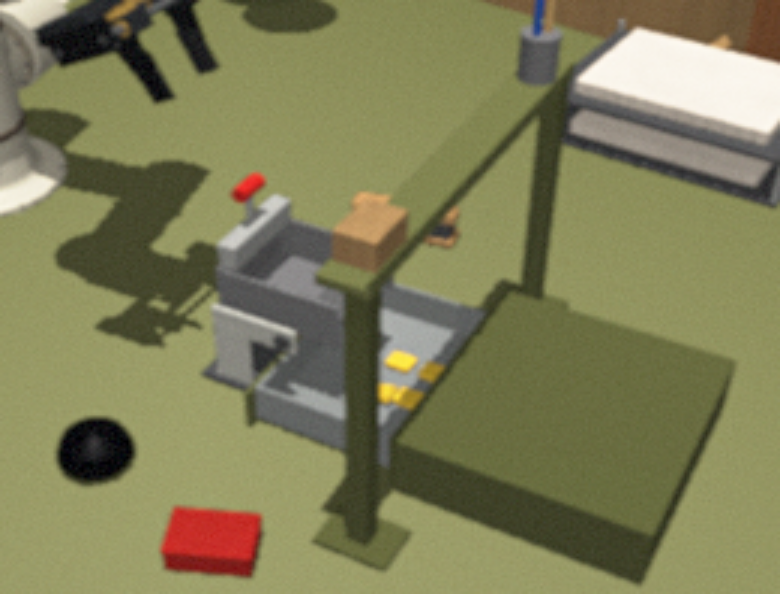

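The grip is back within 0.1 px of its starting place, the four tags are in the drawer and the gripper is clear, so I'm handing in.

```bash
python3 -c "
from workcell import env
print(env.close_job())"
```

```text
the job is handed in; nothing more can be done
None
```

The job is handed in: all four tags are in the drawer and the bin is back upright and released, eased back in the grip throughout; I held it by the grip on the way over too, rather than pushing it and letting it drop, and the whole job took about 26 s.

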